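Cover the probe cassette and lift it out of the bench tester

TASK

Take the long, narrow cover plate with the two holes and lower it, without dropping it, over the two pins of the probe cassette in the bench tester until it lies flush on top, and let go of it. Then pinch the cassette's two side catches fully in between the fingers and lift the cassette, cover and all, out of the tester; finish while still holding it by the pinched catches, level and still, its underside well over 10 cm above the bench. Never take the cassette out uncovered, and leave everything else on the bench where it is.

Things in the scene. Friction and masses are not known exactly. Their poses are not given: they have to be found in the camera images.
- tester: Bench tester, fixed: steel base 170 x 110 x 6 mm with a dock of low guides (to 22 mm above the bench, 1 mm play round the cassette); at x = 85 to 155 mm a grey housing 45 mm high. Midway along each side a steel lip (x within 20, y 27 to 40 mm, top at 25 mm) traps a catch; above the lips the sides are clear. Origin: underside of the base at the dock's centre; x towards the housing.
- cassette: Probe cassette, black plastic, 130 (x) x 42 (y) x 38 mm (z), 0.2 to 0.33 kg, in the dock with its x along the tester's. Origin: centre of the underside, 6 mm above the bench when seated. Flat top with brass probes in a recess and two upright steel pins at x = +48 and -48, y = 0: 7 mm thick, 14 mm tall, last 4 mm tapered. A catch midway along each side; locked until both are in.
- catch_left (a joint): Sprung grey plastic catch on the cassette's +y side: travel inwards, 0 (out) to 0.006 m (fully in); 3.6 N starts it, 7.2 N holds it in (grip with 20 to 30 N), unhooked beyond 0.004. Its finger pad is an upright grey plate 26 mm long (x), 22 to 52 mm above the cassette's underside (28 to 58 above the bench when seated). Over both pads: 66 mm out, 54 mm in.
- catch_right (a joint): The same catch on the cassette's -y side, 0 (out) to 0.006 m (fully in).
- catch_left_pad (a point): Centre of the outer face of the +y catch's finger pad, 40 mm above the cassette's underside.
- catch_right_pad (a point): Centre of the outer face of the -y catch's finger pad, 40 mm above the cassette's underside.
- cover: Long narrow cover plate, aluminium, 130 (x) x 38 (y) x 8 mm, 0.1 to 0.17 kg, two through holes of 9.5 mm at x = +48 and -48, y = 0. Grip rib upright on its middle: 44 mm along x, 12 mm thick (y), from 8 to 32 mm above the underside. Origin: centre of the underside. Lies flat, rib up. Goes on either way round; flush, its origin is 38 mm above the cassette's, between the catches.
- short_cover: Bystander: shorter, wider aluminium plate 90 x 60 x 8 mm with four corner holes and the same rib; flat on the bench. Origin: centre of the underside. It and the long cover may lie in either of two places.
- jar: Bystander: small clear jar with a white lid, diameter 41 mm, 36 mm tall, beside the tester. Origin: centre of the underside.
- tape: Bystander: roll of clear tape lying flat, diameter 70 mm, 19 mm tall. Origin: centre of the underside.
- screwdriver: Bystander: black-handled screwdriver lying on the bench, 170 mm long, 26 mm thick. Origin: under its middle; x along it towards the tip.
- bin: Bystander: blue open parts bin 130 x 100 x 50 mm. Origin: centre of the underside.
- meter: Bystander: grey hand meter lying flat, 150 x 76 x 34 mm. Origin: centre of the underside.
- flux: Bystander: white bottle, diameter 44 mm, 100 mm tall. Origin: centre of the underside.
Things that resemble listed ones, but are neither listed nor needed, are in the scene too. Leave any orange or purple look-alike of the cover alone.

How it is judged (in metres and radians):
On the way, in this order (a step that is already met when the one before it is completed fails the run):
1. the long cover lies flush over the pins of the seated cassette, let go by the fingers (x of cover in the frame of cassette between -0.003 and 0.003 m and y of cover in the frame of cassette between -0.003 and 0.003 m and z of cover in the frame of cassette between 0.0355 and 0.0405 m and angle between the x axis of cover and the x axis of cassette, either way round below 0.1 rad and height (world z) of cassette below 0.01 m and contact force between the fingers and cover below 0.1 N), for 0.2 s.
2. both catches are pinched in and the cassette leaves the dock with its cover on (value of joint each of catch_left, catch_right above 0.004 m and x of cover in the frame of cassette between -0.003 and 0.003 m and y of cover in the frame of cassette between -0.003 and 0.003 m and z of cover in the frame of cassette between 0.0355 and 0.0405 m and angle between the x axis of cover and the x axis of cassette, either way round below 0.1 rad and height (world z) of cassette above 0.035 m), for 0.1 s.
At the end, for the whole second after the job is handed in: The fingers hold the cassette by its two catches, each pinched in more than 4 mm; its underside is more than 100 mm above the bench, it is level within 0.2 rad, still (under 0.03 m/s) and off the tester; the long cover lies on it flush within 2.5 mm, within 3 mm of centre and 0.1 rad of its length (x of cover in the frame of cassette between -0.003 and 0.003 m and y of cover in the frame of cassette between -0.003 and 0.003 m and z of cover in the frame of cassette between 0.0355 and 0.0405 m and angle between the x axis of cover and the x axis of cassette, either way round below 0.1 rad and value of joint each of catch_left, catch_right above 0.004 m and height (world z) of cassette above 0.1 m and angle between cassette's own z axis and vertical below 0.2 rad and linear speed of cassette below 0.03 m/s and contact force between the fingers and cassette above 2 N and contact force between cassette and tester below 0.05 N); the arm keeps its last pose, push and grip.
It fails at once if the cassette is lifted more than 20 mm without its cover lying on it (height (world z) of cassette above 0.026 m and not (x of cover in the frame of cassette between -0.003 and 0.003 m and y of cover in the frame of cassette between -0.003 and 0.003 m and z of cover in the frame of cassette between 0.0355 and 0.0405 m and angle between the x axis of cover and the x axis of cassette, either way round below 0.1 rad)).
It fails at once if the cover is dropped onto the cassette (faster than 0.45 m/s just above it) (height (world z) of cassette below 0.01 m and horizontal distance between cover and cassette below 0.02 m and z of cover in the frame of cassette below 0.06 m and linear speed of cover above 0.45 m/s).
It fails at once if something else on the bench is moved more than 30 mm (distance of any of short_cover, jar, tape, screwdriver, bin, meter, flux from where it was at the start of the episode above 0.03 m).
It also fails if it takes over 59 s, if anything falls off the work surface, if the arm or the gripper's body presses on something with over 40 N, if the wrist force passes 120 N, or if a joint passes its speed limit or range.

ROBOT

A 7-joint arm with a two-finger parallel gripper is mounted at the origin on the work surface. World frame = base frame: x ahead of the robot, y to its left, z up, the work surface at z = 0. Lengths are in m, angles in degrees, forces in N, time in s.
With the tool pointing down it reaches from about 0.425 to 0.825 m from the base axis. Payload 3.6 kg.
Tool frame: the origin (TCP) lies midway between the tips of the shut fingers; the grasp point (between the pads) lies 19 mm behind it; z points along the fingers, y is the line along which they close (so a half turn about z gives the same grasp; the last joint's range is limited). The gripper opens to 93 mm and grips with 3 to 60 N. Pads are 15 mm wide; open, the fingers measure 128 mm over their backs; the gripper's body (75 mm by 188 mm) begins 65 mm behind the grasp point.
Start: joints at [65.002, 35.231, -0.722, 81.555, 0.464, 63.22, -2.315], TCP at [0.259, -0.596, 0.219] pointing down, gripper open.
Joint ranges: [-178.69, 178.69], [-17.37, 117.87], [-77.05, 75.6], [15.02, 138.74], [-78.02, 258.01], [0.78, 113.62], [-162.83, 162.83]. Speed limits (degrees/s): [159.86, 159.86, 180, 180, 180, 180, 180].

INTERFACE

Orientations are given as a 3x3 rotation matrix whose columns are the frame's x, y, z axes.
In Python, from cell import sensors, optics, r gives the robot as it stands. The module is installed in compiled form; this text tells all that it offers.
- The arm moves only by the tool hand_motion, called after ">>>" by a JSON object that holds its "fn" and its "kwargs". Schema: {"type":"object","properties":{"offsets":{"type":"array","items":{"type":"array","items":{"type":"array","items":{"type":"number"},"minItems":7,"maxItems":7},"minItems":1,"maxItems":10},"minItems":1,"maxItems":1},"only":{"type":"string"},"quiet":{"type":"boolean"},"lines":{"type":"string"}},"required":["offsets"],"additionalProperties":false}. offsets is a list that holds a single list of rows (three levels of brackets), with 1 to 10 rows, each of 7 numbers: a rotation vector rx, ry, rz in units of 4 degrees, then dx, dy, dz in units of 5 mm, then the finger opening in m; each row is the pose to reach, as a shift and turn from the pose commanded when the call began, along the tool's axes at that moment; what a row does not reach only later rows make up. A row lasts 1/10 s, in which the tool goes at most 0.05 m and 8.59 degrees, less where a joint would pass 70% of its speed; a pose out of reach is approached as far as the arm can. The fingers move at their own pace and stop on an object; the grip force is fixed at half the most. Time passes only in rows, so rows that do not move let the fingers close. The tool returns the time, the measured TCP pose, the force, the opening and the grip force at its end. only (a regular expression) keeps the lines of the reply that match it, lines (a string "A,B") keeps lines A to B, and quiet returns only ok. Input that does not fit is refused with a message, and nothing moves.
- sensors.observe(): the state, without advancing time (a new reading comes with each control period).
- optics.get_image(name): name is "scene" or "top"; returns the picture (480x640x3 uint8, red, green, blue); there is no depth.
- optics.camera_model(name): a dict with "fovy" (degrees; the focal length in pixels is half the picture's height over the tangent of half this angle, whatever the lens; pixels are square), "cx", "cy" (the principal point, pixels), "R" (3x3) and "t" (3): a world point X has camera coordinates R X + t. Camera axes: x right, y down, z forward; pixel columns grow to the right and rows downward; lengths in m; the calibration is good to about 2 mm. A picture is of the moment at which its call begins. camera_model takes no time and is no camera call.
- r.sign_off(): hands the job in; it is judged then, once.
The state is a dict: "time_s": time; "joint_pos": joint angles; "joint_velocities": joint speeds; "effort": joint torques, N m; "ee_pos": TCP position; "eef_rot": TCP orientation; "ft_force": force on the tool from outside, world axes, zero at the start; "ft_torque": the same for the moment, N m; "finger_gap": finger opening in m; "gripper_force": force on a finger pad.
Only numpy, scipy, OpenCV 4.12 (cv2) and the standard library are available. Lean on these libraries where they do the work, as an engineer would, in place of code of your own. Each camera call takes 0.05 s, during which the arm holds its last target. There are 200 camera calls.

## Working session

There is one attempt and no reset: what is moved stays moved. The work goes in short steps, Python scripts to look and compute and a tool call to move; the robot and the scene stay as the last step left them, time stands still between calls to the robot, and variables do not carry over. Pictures are saved under pics/ and viewed, at most 10 in all, crops included, and the job is handed in when it is done.

```bash
mkdir -p pics
```

Run:
```python
from cell import sensors, optics, r
import cv2,numpy as np
for n in("top","scene"):
    cv2.imwrite(f"pics/{n}0.png",optics.get_image(n)[:,:,::-1]); print(n,optics.camera_model(n))
s=sensors.observe();print(s["time_s"],s["ee_pos"],s["eef_rot"],s["finger_gap"])
```

```text
top {'fovy': 55.92469919072313, 'cx': 315.1090765216081, 'cy': 234.51617257813797, 'R': array([[-0.00171149, -0.99998666,  0.00487332],
       [-0.9953329 ,  0.00123328, -0.09649295],
       [ 0.09648565, -0.00501572, -0.99532174]]), 't': array([-0.00135237,  0.49318508,  1.23176217])}
scene {'fovy': 45.84297842533782, 'cx': 312.45577967373646, 'cy': 240.9669209597164, 'R': array([[-0.68864883,  0.72494468, -0.01476485],
       [ 0.61765712,  0.57582321, -0.53565597],
       [-0.379819  , -0.37799847, -0.84430722]]), 't': array([ 0.3446232 , -0.26559916,  1.5522677 ])}
0.1 [ 0.25872419 -0.59551259  0.2175899 ] [[ 9.17146435e-01  3.98549252e-01 -9.54290599e-04]
 [ 3.98550393e-01 -9.17143963e-01  2.12967780e-03]
 [-2.64403697e-05 -2.33355929e-03 -9.99997277e-01]] 0.09267689389294007
```

View pics/top0.png

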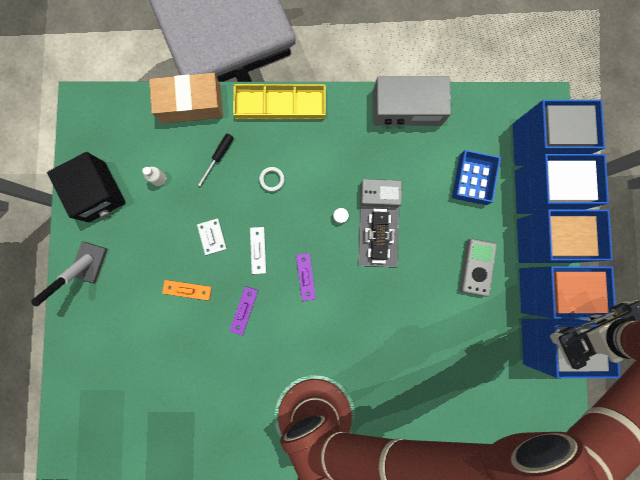

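View pics/scene0.png

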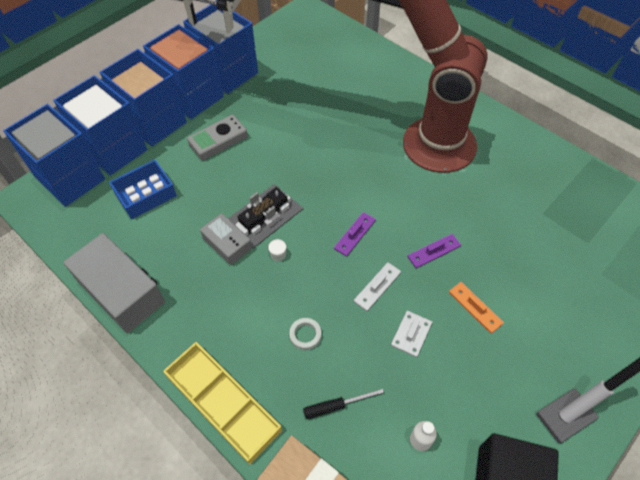

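Both views show the white long plate with two holes at top (258,250) and scene (378,286). These could be mistaken for it: the short four-hole plate at top (211,237), orange plate (187,290), and purple plates (244,310) and (305,277). The tester and cassette are at top (379,235). I choose the white plate at (258,250) and will check it in a close crop.

Create h.py:
```python
from cell import sensors, optics, r
import cv2,numpy as np
CM={n:optics.camera_model(n) for n in("top","scene")}
def foc(n): return 240/np.tan(np.radians(CM[n]["fovy"]/2))
def proj(n,X):
    m=CM[n];c=np.atleast_2d(X)@m["R"].T+m["t"];return c[:,:2]/c[:,2:]*foc(n)+[m["cx"],m["cy"]]
def back(n,u,v,z):
    m=CM[n];d=m["R"].T@np.array([(u-m["cx"])/foc(n),(v-m["cy"])/foc(n),1]);o=-m["R"].T@m["t"];return o+d*(z-o[2])/d[2]
def body(P,x,y,a,z=0):
    c,s=np.cos(a),np.sin(a);P=np.atleast_2d(P);return np.c_[x+c*P[:,0]-s*P[:,1],y+s*P[:,0]+c*P[:,1],z+P[:,2]]
```

Run:
```python
from h import *
T=cv2.imread("pics/top0.png");S=cv2.imread("pics/scene0.png")
def crop(I,x,y): return cv2.resize(I[y-37:y+38,x-50:x+50],(400,300),interpolation=cv2.INTER_CUBIC)
cv2.imwrite("pics/crop1.png",np.vstack([np.hstack([crop(T,258,250),crop(T,379,225)]),np.hstack([crop(S,378,286),crop(S,255,220)])]))
# cover mask
for n,I,(u,v) in(("top",T,(258,250)),("scene",S,(378,286))):
    m=((I.min(2)>120)).astype(np.uint8)
    k,l,st,c=cv2.connectedComponentsWithStats(m,connectivity=4)
    win=l[v-25:v+25,u-10:u+10];i=np.bincount(win[win>0]).argmax()
    p=np.argwhere(l==i)[:,::-1].astype(np.float32);q=cv2.minAreaRect(p);print(n,st[i],q)
    print(np.round([back(n,*b,.008) for b in cv2.boxPoints(q)],4))
```

```text
top [250 227  16  47 693] ((257.5, 250.0), (46.0, 15.0), 90.0)
[[0.5162 0.1811 0.008 ]
 [0.5162 0.1389 0.008 ]
 [0.3871 0.1377 0.008 ]
 [0.3872 0.1795 0.008 ]]
scene [354 262  47  49 930] ((377.0608215332031, 285.6546936035156), (17.913389205932617, 54.11181640625), 41.987213134765625)
[[0.5198 0.1439 0.008 ]
 [0.3813 0.1364 0.008 ]
 [0.3853 0.1799 0.008 ]
 [0.5219 0.1855 0.008 ]]
```

View pics/crop1.png

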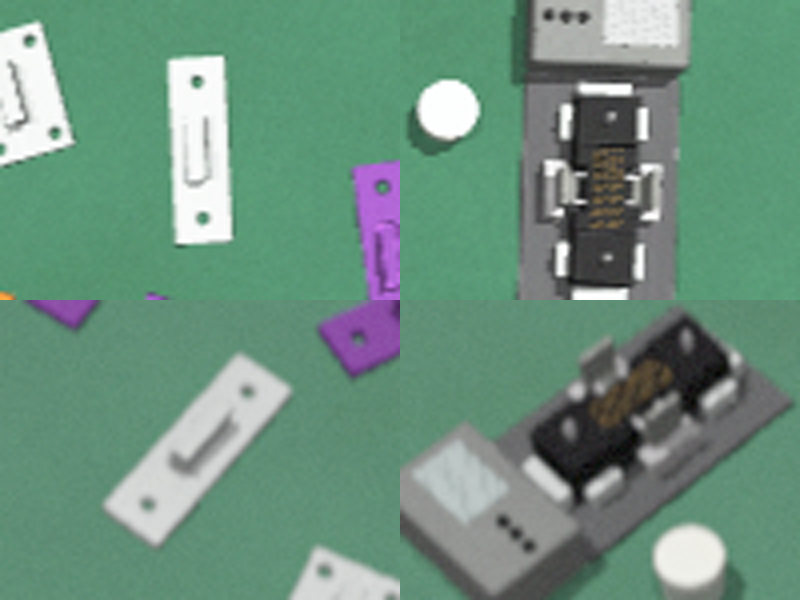

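The crops show a white plate with a rib and two holes, at crop (197,81) and (203,218). The cassette pins show as bright specks at crop (611,117) and (607,258) beside the two grey catch pads. I'll fit poses to these points.

Add to h.py:
```python
from scipy.optimize import least_squares
def fit(obs,z0,x0):  # obs: list of (cam,(u,v),(bx,by,bz))
    def res(p): return np.concatenate([proj(n,body(b,*p,z0))[0]-uv for n,uv,b in obs])
    s=least_squares(res,x0,loss="soft_l1");return s.x,np.round(res(s.x).reshape(-1,2),2)
```

Create m1.py:
```python
from h import *
def O(n,o,q,L): return [(n,np.array([(a-q[0]+.5)/4-.5+o[0],(b-q[1]+.5)/4-.5+o[1]]),X) for (a,b),X in L]
h=.008
ct=O("top",(208,213),(0,0),[((197,81),(.048,0,h)),((203,218),(-.048,0,h)),((168,59),(.065,.019,h)),((224,56),(.065,-.019,h)),((232,240),(-.065,-.019,h)),((177,244),(-.065,.019,h))])
cs=O("scene",(328,249),(0,300),[((248,391),(-.048,0,h)),((149,504),(.048,0,h)),((240,353),(-.065,-.019,h)),((291,389),(-.065,.019,h)),((156,547),(.065,.019,h)),((104,506),(.065,-.019,h))])
kt=O("top",(329,188),(400,0),[((611,117),(.048,0,.052)),((607,258),(-.048,0,.052)),((573,96),(.065,.021,.038)),((641,97),(.065,-.021,.038)),((570,283),(-.065,.021,.038)),((636,283),(-.065,-.021,.038))])
ks=O("scene",(205,183),(400,300),[((687,333),(-.048,0,.052)),((568,422),(.048,0,.052))])
for nm,t,s,z,x in(("cover",ct,cs,0,(.45,.16,0)),("cass",kt,ks,.006,(.5,-.16,0))):
    for o in(t,s,t+s):
        p,e=fit(o,z,x);print(nm,p.round(4),np.degrees(p[2]).round(2));print(e.tolist())
```

```bash
python3 m1.py
```

```text
cover [0.4515 0.1589 0.0564] 3.23
[[0.0, 0.05], [0.08, -0.04], [0.23, -0.06], [-0.28, -0.08], [-0.08, 0.17], [0.04, -0.04]]
cover [0.4524 0.1617 0.0593] 3.4
[[0.0, 0.04], [-0.1, 0.11], [-0.28, 0.25], [0.11, 0.18], [0.29, -0.58], [-0.03, -0.02]]
cover [0.4519 0.1605 0.0586] 3.36
[[-0.62, -0.09], [-0.48, -0.18], [-0.41, -0.18], [-0.92, -0.24], [-0.62, 0.01], [-0.5, -0.17], [-0.23, -0.4], [-0.35, -0.37], [-0.5, -0.18], [-0.13, -0.25], [0.03, -1.07], [-0.27, -0.51]]
cass [ 0.4898 -0.1794 -0.0372] -2.13
[[-0.24, -0.02], [-0.0, 0.05], [0.99, -0.49], [-0.74, -0.19], [0.63, 0.06], [-0.44, 0.61]]
cass [ 0.4917 -0.1778 -0.048 ] -2.75
[[-0.01, 0.01], [0.01, -0.01]]
cass [ 0.4903 -0.179  -0.0384] -2.2
[[-0.34, -0.18], [-0.15, -0.11], [0.9, -0.65], [-0.83, -0.33], [0.48, -0.11], [-0.59, 0.46], [-0.06, -0.71], [0.23, -0.55]]
```

Add to h.py:
```python
from scipy.spatial.transform import Rotation as Ro
def go(x,y,z,yawdeg):
    s=sensors.observe();R=s["eef_rot"];a=np.radians(yawdeg);c,n=np.cos(a),np.sin(a)
    G=np.array([[c,n,0],[n,-c,0],[0,0,-1.]])
    print("t",s["time_s"],"rv",np.degrees(Ro.from_matrix(R.T@G).as_rotvec()).round(2),"d",(R.T@(np.array([x,y,z])-s["ee_pos"])).round(4))
```

```bash
python3 -c "
from h import *
go(.47,-.25,.22,3.3)"
```

```text
t 0.1 rv [-0.13  0.03 20.19] d [ 0.3315 -0.2327 -0.0019]
```

The rows are not in the units I measure in: shifts go in units of 5 mm and turns go in units of 4 degrees. I convert before sending: 0.331 m is 66.2, 0.296 m is 59.2, 20.2 degrees is 5.05.

>>> {"fn": "hand_motion", "kwargs": {"offsets": [[[0, 0, 1.75, 7.4, -5.2, 0, 0.06], [0, 0, 3.5, 14.8, -10.4, 0, 0.06], [-0.025, 0, 5.05, 22.2, -15.6, 0, 0.06], [-0.025, 0, 5.05, 29.6, -20.8, 0, 0.06], [-0.025, 0, 5.05, 37, -26, 0, 0.06], [-0.025, 0, 5.05, 44.4, -31.2, 0, 0.06], [-0.025, 0, 5.05, 51.8, -36.4, 0, 0.06], [-0.025, 0, 5.05, 59.2, -41.6, 0, 0.06], [-0.025, 0, 5.05, 66.2, -46.6, 0, 0.06], [-0.025, 0, 5.05, 66.2, -46.6, 0, 0.06]]]}}

```text
time_s: 1.1
ee_pos: [0.4738, -0.2424, 0.2183]
eef_rot: [[0.997, 0.071, 0.002], [0.071, -0.997, 0.004], [0.002, -0.004, -1.0]]
ft_force: [-0.9, -0.1, 0.0]
finger_gap: 0.0602
gripper_force: 0.0
```

```bash
python3 -c "
from h import *
go(.452,.1605,.12,3.3)"
```

```text
t 1.1 rv [-0.2  -0.14  0.75] d [ 0.0065 -0.4031  0.0997]
```

Converted, -0.403 m is -80.6, -0.4 m is -80.

>>> {"fn": "hand_motion", "kwargs": {"offsets": [[[0, 0, 0, 0, -9, 2, 0.06], [0, 0, 0, 0, -18, 4, 0.06], [0, 0, 0, 0, -27, 6, 0.06], [0, 0, 0, 0, -36, 8, 0.06], [0, 0, 0, 0.6, -45, 10, 0.06], [0, 0, 0, 1.2, -54, 12, 0.06], [0, 0, 0, 1.2, -63, 14, 0.06], [0, 0, 0, 1.2, -72, 16, 0.06], [0, 0, 0, 1.2, -80, 18, 0.06], [0, 0, 0, 1.2, -80.6, 20, 0.06]]]}}

```text
time_s: 2.1
ee_pos: [0.452, 0.1582, 0.1175]
eef_rot: [[0.998, 0.067, 0.001], [0.067, -0.998, 0.002], [0.001, -0.002, -1.0]]
ft_force: [-0.4, 0.1, -0.2]
finger_gap: 0.0599
gripper_force: 0.0
```

>>> {"fn": "hand_motion", "kwargs": {"offsets": [[[0, 0, 0, 0, 0, 0, 0.06], [0, 0, 0, 0, 0, 0, 0.06], [0, 0, 0, 0, 0, 0, 0.06]]]}}

```text
time_s: 2.4
ee_pos: [0.4533, 0.1498, 0.1184]
eef_rot: [[0.999, 0.053, 0.001], [0.053, -0.999, -0.003], [0.001, 0.003, -1.0]]
ft_force: [0.3, -0.9, 0.2]
finger_gap: 0.06
gripper_force: 0.0
```

```bash
python3 -c "
from h import *
go(.452,.1605,.014,3.3)"
```

```text
t 2.4 rv [ 0.15 -0.06 -0.24] d [-0.0009 -0.0111  0.1044]
```

Converted, 0.066 m is 13.2, 0.06 m is 12, -0.3 degrees is -0.075.

>>> {"fn": "hand_motion", "kwargs": {"offsets": [[[0, 0, -0.075, -0.2, -2.2, 4, 0.06], [0, 0, -0.075, -0.2, -2.2, 9, 0.06], [0, 0, -0.075, -0.2, -2.2, 12, 0.06], [0, 0, -0.075, -0.2, -2.2, 13.2, 0.06], [0, 0, -0.075, -0.2, -2.2, 13.2, 0.06], [0, 0, -0.075, -0.2, -2.2, 13.2, 0.06]]]}}

```text
time_s: 3.0
ee_pos: [0.4519, 0.1623, 0.0527]
eef_rot: [[0.998, 0.061, 0.002], [0.061, -0.998, -0.001], [0.002, 0.001, -1.0]]
ft_force: [0.7, -0.6, 1.5]
finger_gap: 0.0601
gripper_force: 0.0
```

```bash
python3 -c "
from h import *
go(.452,.1605,.014,3.3)"
```

```text
t 3.0 rv [ 0.08 -0.1   0.2 ] d [-0.0001  0.0017  0.0387]
```

Converted, 0.038 m is 7.6, 0.035 m is 7, 0.2 degrees is 0.05.

>>> {"fn": "hand_motion", "kwargs": {"offsets": [[[0, 0, 0.05, 0, 0.2, 2.4, 0.06], [0, 0, 0.05, 0, 0.2, 5, 0.06], [0, 0, 0.05, 0, 0.2, 7, 0.06], [0, 0, 0.05, 0, 0.2, 7.6, 0.06], [0, 0, 0.05, 0, 0.2, 7.6, 0.06], [0, 0, 0.05, 0, 0.2, 7.6, 0.06]]]}}

```text
time_s: 3.6
ee_pos: [0.4515, 0.1619, 0.0144]
eef_rot: [[0.998, 0.059, 0.001], [0.059, -0.998, -0.001], [0.001, 0.001, -1.0]]
ft_force: [0.0, 0.5, 0.0]
finger_gap: 0.06
gripper_force: 0.0
```

>>> {"fn": "hand_motion", "kwargs": {"offsets": [[[0, 0, 0, 0, 0, 0, 0.005], [0, 0, 0, 0, 0, 0, 0.005], [0, 0, 0, 0, 0, 0, 0.005], [0, 0, 0, 0, 0, 0, 0.005], [0, 0, 0, 0, 0, 0, 0.005], [0, 0, 0, 0, 0, 0, 0.005], [0, 0, 0, 0, 0, 0, 0.005], [0, 0, 0, 0, 0, 0, 0.005]]]}}

```text
time_s: 4.4
ee_pos: [0.4512, 0.1614, 0.014]
eef_rot: [[0.998, 0.059, 0.0], [0.059, -0.998, -0.002], [0.0, 0.002, -1.0]]
ft_force: [-0.7, -0.6, 0.4]
finger_gap: 0.0118
gripper_force: 30.0
```

>>> {"fn": "hand_motion", "kwargs": {"offsets": [[[0, 0, 0, 0, 0, -2, 0.005], [0, 0, 0, 0, 0, -6, 0.005], [0, 0, 0, 0, 0, -12, 0.005], [0, 0, 0, 0, 0, -18, 0.005], [0, 0, 0, 0, 0, -22, 0.005], [0, 0, 0, 0, 0, -22, 0.005], [0, 0, 0, 0, 0, -22, 0.005]]]}}

```text
time_s: 5.1
ee_pos: [0.4508, 0.1619, 0.124]
eef_rot: [[0.998, 0.059, 0.001], [0.059, -0.998, -0.001], [0.0, 0.001, -1.0]]
ft_force: [0.2, -0.9, -1.0]
finger_gap: 0.012
gripper_force: 30.0
```

```bash
python3 -c "
from h import *
go(.4897,-.178,.13,-2.2)"
```

```text
t 5.1 rv [ 0.08 -0.03  5.59] d [ 0.0187  0.3416 -0.0055]
```

>>> {"fn": "hand_motion", "kwargs": {"offsets": [[[0, 0, 0.25, 0.4, 5, 0, 0.005], [0, 0, 0.5, 0.8, 12, 0, 0.005], [0, 0, 0.75, 1.2, 20, 0, 0.005], [0, 0, 1, 1.6, 29, 0, 0.005], [0, 0, 1.25, 2, 38, 0, 0.005], [0, 0, 1.4, 2.4, 47, 0, 0.005], [0, 0, 1.4, 3, 55, 0, 0.005], [0, 0, 1.4, 3.4, 62, 0, 0.005], [0, 0, 1.4, 3.74, 67, 0, 0.005], [0, 0, 1.4, 3.74, 68.32, 0, 0.005]]]}}

```text
time_s: 6.1
ee_pos: [0.4886, -0.1816, 0.1228]
eef_rot: [[0.999, -0.045, -0.003], [-0.045, -0.999, -0.003], [-0.002, 0.003, -1.0]]
ft_force: [0.2, 0.3, -0.7]
finger_gap: 0.0113
gripper_force: 30.0
```

>>> {"fn": "hand_motion", "kwargs": {"offsets": [[[0, 0, 0, 0, 0, 0, 0.005], [0, 0, 0, 0, 0, 0, 0.005], [0, 0, 0, 0, 0, 0, 0.005]]]}}

```text
time_s: 6.4
ee_pos: [0.4898, -0.1755, 0.1242]
eef_rot: [[0.999, -0.035, -0.001], [-0.035, -0.999, 0.0], [-0.001, -0.0, -1.0]]
ft_force: [1.2, -0.3, -1.0]
finger_gap: 0.0115
gripper_force: 30.0
```

Run:
```python
from h import *
T=optics.get_image("top");S=optics.get_image("scene")
cv2.imwrite("pics/top1.png",T[:,:,::-1]);cv2.imwrite("pics/scene1.png",S[:,:,::-1])
p=proj("top",[.4897,-.178,.116])[0].astype(int);q=proj("scene",[.4897,-.178,.08])[0].astype(int);print(p,q)
f=lambda I,x,y:cv2.resize(I[y-50:y+50,x-33:x+33,::-1],(396,600),interpolation=cv2.INTER_CUBIC)
cv2.imwrite("pics/crop2.png",np.hstack([f(T,*p),f(S,*q)]))
go(.4897,-.178,.07,-2.2)
```

```text
[383 232] [261 195]
t 6.5 rv [ 0.04 -0.01  0.14] d [-0.0003  0.0018  0.0545]
```

View pics/crop2.png

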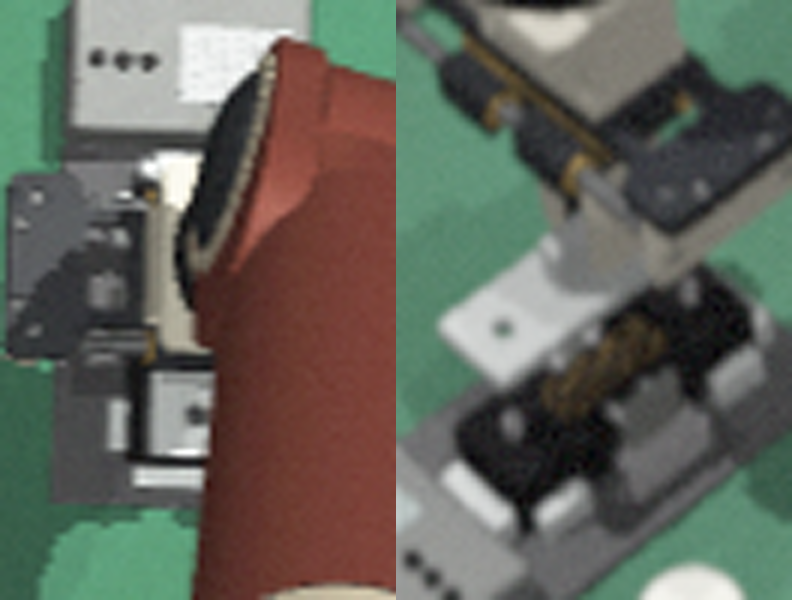

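The left (top) view is mostly blocked by the arm, but the cover's near hole shows at crop (198,414). In the scene view the cover's far hole is at (503,328), and the pin tips are at about (512,412) and (688,283).

Run:
```python
from h import *
g=lambda o,a,b:np.array([(a+.5)/6-.5+o[0],(b+.5)/6-.5+o[1]])
s=sensors.observe();zc=s["ee_pos"][2]-.006
print("tcp",s["ee_pos"])
hs=back("scene",*g((228,145),107,328),zc);ht=back("top",*g((350,182),198,414),zc)
print("hole+x scene",hs,"hole-x top",ht)
print("scene pin tips",[back("scene",*g((228,145),*c),.058).round(4) for c in((116,410),(292,281))])
a=np.radians(-2.0)
print("tcp->hole+x",s["ee_pos"][:2]+.048*np.array([np.cos(a),np.sin(a)]),"hole-x",s["ee_pos"][:2]-.048*np.array([np.cos(a),np.sin(a)]))
```

```text
tcp [ 0.49003239 -0.17619458  0.1245099 ]
hole+x scene [ 0.53931216 -0.17464736  0.1185099 ] hole-x top [ 0.44246718 -0.17427153  0.1185099 ]
scene pin tips [array([ 0.5388, -0.1801,  0.058 ]), array([ 0.4451, -0.1746,  0.058 ])]
tcp->hole+x [ 0.53800315 -0.17786976] hole-x [ 0.44206163 -0.1745194 ]
```

Converted, 0.041 m is 8.2, 0.035 m is 7, 0.3 degrees is 0.075.

>>> {"fn": "hand_motion", "kwargs": {"offsets": [[[0, 0, 0.075, 0, 0.2, 2, 0.005], [0, 0, 0.075, 0, 0.4, 5, 0.005], [0, 0, 0.075, 0, 0.46, 7, 0.005], [0, 0, 0.075, 0, 0.46, 8.2, 0.005], [0, 0, 0.075, 0, 0.46, 8.2, 0.005], [0, 0, 0.075, 0, 0.46, 8.2, 0.005], [0, 0, 0.075, 0, 0.46, 8.2, 0.005]]]}}

```text
time_s: 7.2
ee_pos: [0.4903, -0.1805, 0.084]
eef_rot: [[0.999, -0.044, 0.002], [-0.044, -0.999, -0.002], [0.002, 0.002, -1.0]]
ft_force: [-1.4, -1.2, -1.5]
finger_gap: 0.0115
gripper_force: 30.0
```

Run:
```python
from h import *
S=optics.get_image("scene");T=optics.get_image("top")
cv2.imwrite("pics/scene2.png",S[:,:,::-1]);cv2.imwrite("pics/top2.png",T[:,:,::-1])
f=lambda I,x,y,w,h,k:cv2.resize(I[y-h:y+h,x-w:x+w,::-1],(2*w*k,2*h*k),interpolation=cv2.INTER_CUBIC)
cv2.imwrite("pics/crop3.png",np.hstack([f(S,255,208,35,35,8),f(T,380,250,13,35,8)]))
go(.4897,-.1785,.07,-2.4)
```

```text
t 7.3 rv [ 0.11 -0.09 -0.12] d [-0.0007 -0.002   0.014 ]
```

View pics/crop3.png

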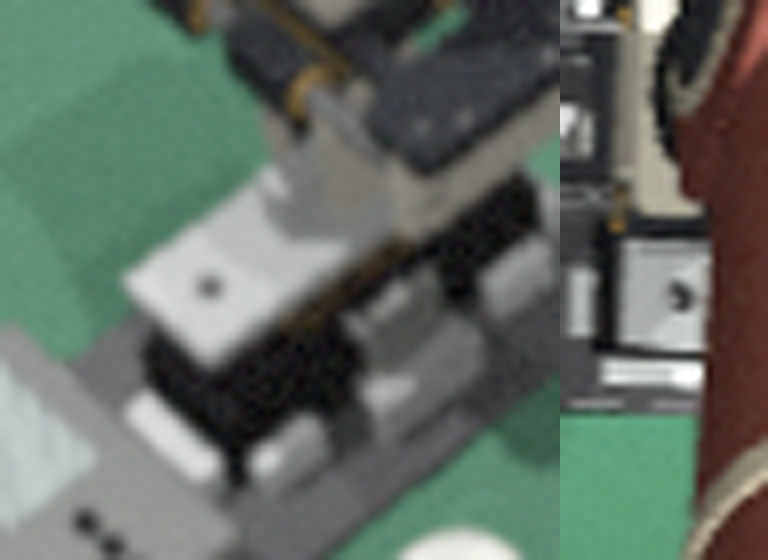

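The cover is close above the cassette. Its +x hole is at scene crop (208,287), and its −x hole is at (683,295) in the top strip, with something bright (a pin tip) inside it. I'll compare holes to pins in the same camera.

Run:
```python
from h import *
s=sensors.observe();t=s["ee_pos"];zc=t[2]-.006;print(t)
P=lambda n,o,c,k,z:back(n,(c[0]+.5)/k-.5+o[0],(c[1]+.5)/k-.5+o[1],z)[:2].round(4)
print("scene +x hole",P("scene",(220,173),(208,287),8,zc),"pin",P("scene",(228,145),(116,410),6,.057),P("scene",(205,183),(168,122),4,.057))
print("top -x hole",P("top",(367,215),(123,295),8,zc),"pin",P("top",(329,188),(207,258),4,.058),"pin+x",P("top",(329,188),(211,117),4,.058))
# cover corners scene (tcp-relative expected)
for c,b in(((122,280),(.065,-.019)),((205,362),(.065,.019))): print(P("scene",(220,173),c,8,zc),body((*b,0),t[0],t[1],np.radians(-2.5)).round(4))
# dark-blob centroid of holes
for n,f,u,v in(("scene","pics/scene2.png",245.6,208.4),("top","pics/top2.png",381.9,251.4)):
    I=cv2.imread(f,0).astype(int);u,v=round(u),round(v);print(n,u,v);print(I[v-5:v+6,u-5:u+6])
```

```text
[ 0.49024986 -0.18048919  0.08404153]
scene +x hole [ 0.5402 -0.1799] pin [ 0.5384 -0.1807] [ 0.5393 -0.1807]
top -x hole [ 0.4427 -0.1788] pin [ 0.442  -0.1776] pin+x [ 0.5377 -0.1818]
[ 0.556  -0.2006] [[ 0.5544 -0.2023  0.    ]]
[ 0.5593 -0.1607] [[ 0.556  -0.1643  0.    ]]
scene 246 208
[[162 189 202 206 203 193 188 186 187 187 188]
 [191 203 206 206 204 199 197 192 188 188 189]
 [204 206 205 205 206 205 204 197 192 189 188]
 [205 206 206 203 196 195 199 203 199 197 190]
 [206 207 204 188 170 164 179 199 207 204 197]
 [207 210 202 174 134 119 150 191 203 205 203]
 [210 210 202 174 135 118 154 193 206 205 205]
 [211 209 204 194 178 169 184 200 207 206 206]
 [211 210 208 205 201 202 205 207 207 206 204]
 [204 207 207 208 207 206 208 208 206 202 189]
 [176 194 203 207 209 205 207 208 202 188 161]]
top 382 251
[[138 138 139 135 135 136 135 136 109  42  46]
 [170 170 168 166 169 173 169 179 158  45  42]
 [169 172 169 166 172 182 198 183 127  47  48]
 [172 170 170 169 181 198 199 184 130  41  49]
 [169 173 170 146 100 131 176 178 130  43  46]
 [173 173 164 130  71  60 121 165 128  46  42]
 [172 172 163 147 125  56 100 141  98  42  46]
 [171 170 169 155 106  75 138 165 101  42  48]
 [172 171 170 180 194 190 198 170  99  47  47]
 [174 174 183 197 197 202 202 167  71  45  44]
 [172 183 199 199 200 199 201 164  70  42  48]]
```

>>> {"fn": "hand_motion", "kwargs": {"offsets": [[[0, 0, 0, -0.2, 0, 0.8, 0.005], [0, 0, 0, -0.2, 0, 1.6, 0.005], [0, 0, 0, -0.2, 0, 2.2, 0.005], [0, 0, 0, -0.2, 0, 2.8, 0.005], [0, 0, 0, -0.2, 0, 3.4, 0.005], [0, 0, 0, -0.2, 0, 3.4, 0.005], [0, 0, 0, -0.2, 0, 3.4, 0.005]]]}}

```text
time_s: 8.0
ee_pos: [0.4893, -0.1804, 0.0665]
eef_rot: [[0.999, -0.044, 0.001], [-0.044, -0.999, -0.002], [0.001, 0.002, -1.0]]
ft_force: [1.8, -0.3, -1.3]
finger_gap: 0.0116
gripper_force: 30.0
```

Run:
```python
from h import *
go(.4892,-.1803,.058,-2.4)
S=optics.get_image("scene");T=optics.get_image("top")
cv2.imwrite("pics/scene3.png",S[:,:,::-1]);cv2.imwrite("pics/top3.png",T[:,:,::-1])
f=lambda I,x,y,w,h,k:cv2.resize(I[y-h:y+h,x-w:x+w,::-1],(2*w*k,2*h*k),interpolation=cv2.INTER_CUBIC)
cv2.imwrite("pics/crop4.png",np.hstack([f(S,255,213,35,35,8),f(T,380,250,13,35,8)]))
```

```text
t 8.0 rv [ 0.1  -0.07 -0.11] d [-0.0001 -0.0001  0.0085]
```

View pics/crop4.png

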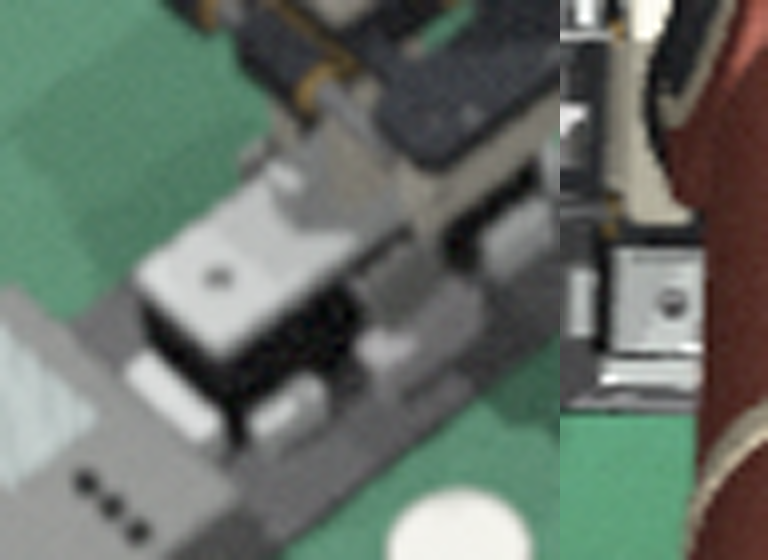

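No contact force, with the underside about 5 mm below the pin tips. Both holes, at (218,277) and (672,302), now show the pins inside them. Continuing down.

Converted, 0.0085 m is 1.7, 0.006 m is 1.2.

>>> {"fn": "hand_motion", "kwargs": {"offsets": [[[0, 0, 0, 0, 0, 0.6, 0.005], [0, 0, 0, 0, 0, 1.2, 0.005], [0, 0, 0, 0, 0, 1.7, 0.005], [0, 0, 0, 0, 0, 1.7, 0.005], [0, 0, 0, 0, 0, 1.7, 0.005]]]}}

```text
time_s: 8.6
ee_pos: [0.4893, -0.1804, 0.0581]
eef_rot: [[0.999, -0.044, 0.001], [-0.044, -0.999, -0.002], [0.001, 0.002, -1.0]]
ft_force: [1.1, 0.5, -1.4]
finger_gap: 0.0121
gripper_force: 30.0
```

Converted, 0.0013 m is 0.26, 0.0007 m is 0.14.

>>> {"fn": "hand_motion", "kwargs": {"offsets": [[[0, 0, 0, 0, 0, 0.14, 0.005], [0, 0, 0, 0, 0, 0.26, 0.005], [0, 0, 0, 0, 0, 0.26, 0.005]]]}}

```text
time_s: 8.9
ee_pos: [0.4893, -0.1804, 0.058]
eef_rot: [[0.999, -0.044, 0.002], [-0.044, -0.999, -0.002], [0.002, 0.002, -1.0]]
ft_force: [-1.0, 0.5, 8.1]
finger_gap: 0.012
gripper_force: 30.0
```

>>> {"fn": "hand_motion", "kwargs": {"offsets": [[[0, 0, 0, 0, 0, 0.14, 0.005], [0, 0, 0, 0, 0, 0.14, 0.005]]]}}

```text
time_s: 9.1
ee_pos: [0.4893, -0.1804, 0.058]
eef_rot: [[0.999, -0.044, 0.002], [-0.044, -0.999, -0.002], [0.002, 0.002, -1.0]]
ft_force: [-0.7, 1.8, 13.5]
finger_gap: 0.0117
gripper_force: 30.0
```

Converted, -0.0015 m is -0.3.

>>> {"fn": "hand_motion", "kwargs": {"offsets": [[[0, 0, 0, 0, 0, -0.3, 0.012], [0, 0, 0, 0, 0, -0.3, 0.018], [0, 0, 0, 0, 0, -0.3, 0.02], [0, 0, 0, 0, 0, -0.3, 0.02], [0, 0, 0, 0, 0, -0.3, 0.02], [0, 0, 0, 0, 0, -0.3, 0.02]]]}}

```text
time_s: 9.7
ee_pos: [0.4886, -0.1803, 0.0573]
eef_rot: [[0.999, -0.044, -0.0], [-0.044, -0.999, -0.001], [-0.0, 0.001, -1.0]]
ft_force: [0.2, 0.4, 0.5]
finger_gap: 0.0202
gripper_force: 0.0
```

>>> {"fn": "hand_motion", "kwargs": {"offsets": [[[0, 0, 0, 0, 0, -1.6, 0.02], [0, 0, 0, 0, 0, -3.6, 0.02], [0, 0, 0, 0, 0, -6, 0.02], [0, 0, 0, 0, 0, -9, 0.02], [0, 0, 0, 0, 0, -9, 0.093], [0, 0, 0, 0, 0, -9, 0.093], [0, 0, 0, 0, 0, -9, 0.093], [0, 0, 0, 0, 0, -9, 0.093], [0, 0, 0, 0, 0, -9, 0.093], [0, 0, 0, 0, 0, -9, 0.093]]]}}

```text
time_s: 10.7
ee_pos: [0.4887, -0.1802, 0.1022]
eef_rot: [[0.999, -0.044, -0.0], [-0.044, -0.999, -0.001], [-0.0, 0.001, -1.0]]
ft_force: [0.6, -0.2, -0.5]
finger_gap: 0.0632
gripper_force: 0.0
```

Run:
```python
from h import *
S=optics.get_image("scene");T=optics.get_image("top")
f=lambda I,x,y,w,h,k:cv2.resize(I[y-h:y+h,x-w:x+w,::-1],(2*w*k,2*h*k),interpolation=cv2.INTER_CUBIC)
cv2.imwrite("pics/crop5.png",np.hstack([f(S,255,210,35,35,8),f(T,380,250,13,35,8)]))
go(.4897,-.1803,.032,-2.4)
```

```text
t 10.8 rv [ 0.08 -0.   -0.12] d [ 0.0009 -0.0001  0.0703]
```

View pics/crop5.png

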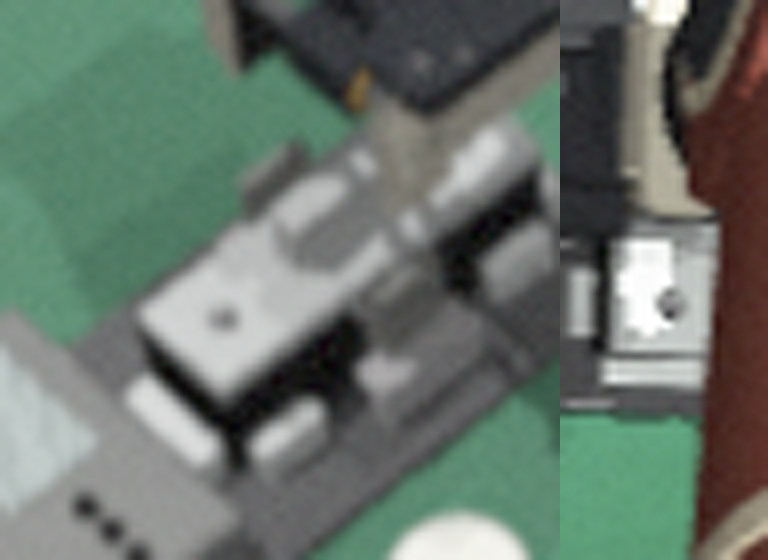

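The cover lies flush between the catches with the pins up through its holes, at (222,318) and (672,302), and the fingers are clear. Next I open fully, descend outside the catches, and pinch.

>>> {"fn": "hand_motion", "kwargs": {"offsets": [[[0, 0, 0, 0, 0, 0, 0.093], [0, 0, 0, 0, 0, 0, 0.093], [0, 0, 0, 0, 0, 0, 0.093], [0, 0, 0, 0, 0, 0, 0.093], [0, 0, 0, 0, 0, 0, 0.093]]]}}

```text
time_s: 11.3
ee_pos: [0.4889, -0.1803, 0.1026]
eef_rot: [[0.999, -0.044, 0.0], [-0.044, -0.999, -0.002], [0.001, 0.002, -1.0]]
ft_force: [-0.2, 0.1, -0.5]
finger_gap: 0.0928
gripper_force: 0.0
```

>>> {"fn": "hand_motion", "kwargs": {"offsets": [[[0, 0, 0, 0.2, 0, 2, 0.093], [0, 0, 0, 0.2, 0, 5, 0.093], [0, 0, 0, 0.2, 0, 8, 0.093], [0, 0, 0, 0.2, 0, 11, 0.093], [0, 0, 0, 0.2, 0, 13, 0.093], [0, 0, 0, 0.2, 0, 14, 0.093], [0, 0, 0, 0.2, 0, 14, 0.093], [0, 0, 0, 0.2, 0, 14, 0.093]]]}}

```text
time_s: 12.1
ee_pos: [0.4902, -0.1806, 0.0328]
eef_rot: [[0.999, -0.044, 0.001], [-0.044, -0.999, -0.002], [0.001, 0.002, -1.0]]
ft_force: [0.6, -0.3, -0.2]
finger_gap: 0.093
gripper_force: 0.0
```

>>> {"fn": "hand_motion", "kwargs": {"offsets": [[[0, 0, 0, 0, 0, 0, 0.04], [0, 0, 0, 0, 0, 0, 0.04], [0, 0, 0, 0, 0, 0, 0.04], [0, 0, 0, 0, 0, 0, 0.04], [0, 0, 0, 0, 0, 0, 0.04], [0, 0, 0, 0, 0, 0, 0.04], [0, 0, 0, 0, 0, 0, 0.04], [0, 0, 0, 0, 0, 0, 0.04], [0, 0, 0, 0, 0, 0, 0.04], [0, 0, 0, 0, 0, 0, 0.04]]]}}

```text
time_s: 13.1
ee_pos: [0.49, -0.1804, 0.0333]
eef_rot: [[0.999, -0.044, 0.001], [-0.044, -0.999, -0.002], [0.001, 0.002, -1.0]]
ft_force: [-1.8, -0.6, 6.8]
finger_gap: 0.0524
gripper_force: 30.0
```

Converted, -0.02 m is -4, -0.015 m is -3.

>>> {"fn": "hand_motion", "kwargs": {"offsets": [[[0, 0, 0, 0, 0, -0.6, 0.04], [0, 0, 0, 0, 0, -1.2, 0.04], [0, 0, 0, 0, 0, -2, 0.04], [0, 0, 0, 0, 0, -3, 0.04], [0, 0, 0, 0, 0, -4, 0.04], [0, 0, 0, 0, 0, -4, 0.04], [0, 0, 0, 0, 0, -4, 0.04]]]}}

```text
time_s: 13.8
ee_pos: [0.4899, -0.1804, 0.0527]
eef_rot: [[0.999, -0.044, 0.001], [-0.044, -0.999, -0.002], [0.001, 0.002, -1.0]]
ft_force: [0.4, -0.3, -3.4]
finger_gap: 0.0517
gripper_force: 30.0
```

Wrist load −3.4 N is about the weight of cassette plus cover, and the gap is holding. Continuing the lift.

Converted, -0.106 m is -21.2, -0.096 m is -19.2.

>>> {"fn": "hand_motion", "kwargs": {"offsets": [[[0, 0, 0, 0, 0, -1.2, 0.04], [0, 0, 0, 0, 0, -2.8, 0.04], [0, 0, 0, 0, 0, -4.8, 0.04], [0, 0, 0, 0, 0, -7.2, 0.04], [0, 0, 0, 0, 0, -9.6, 0.04], [0, 0, 0, 0, 0, -12, 0.04], [0, 0, 0, 0, 0, -14.4, 0.04], [0, 0, 0, 0, 0, -16.8, 0.04], [0, 0, 0, 0, 0, -19.2, 0.04], [0, 0, 0, 0, 0, -21.2, 0.04]]]}}

```text
time_s: 14.8
ee_pos: [0.49, -0.1803, 0.1597]
eef_rot: [[0.999, -0.044, 0.001], [-0.044, -0.999, -0.002], [0.001, 0.002, -1.0]]
ft_force: [-0.1, -0.2, -4.3]
finger_gap: 0.0521
gripper_force: 30.0
```

>>> {"fn": "hand_motion", "kwargs": {"offsets": [[[0, 0, 0, 0, 0, -1.6, 0.04], [0, 0, 0, 0, 0, -2.8, 0.04], [0, 0, 0, 0, 0, -3.6, 0.04], [0, 0, 0, 0, 0, -4, 0.04], [0, 0, 0, 0, 0, -4, 0.04], [0, 0, 0, 0, 0, -4, 0.04], [0, 0, 0, 0, 0, -4, 0.04], [0, 0, 0, 0, 0, -4, 0.04]]]}}

```text
time_s: 15.6
ee_pos: [0.4897, -0.1802, 0.1783]
eef_rot: [[0.999, -0.044, -0.0], [-0.044, -0.999, -0.001], [-0.0, 0.001, -1.0]]
ft_force: [0.2, 0.2, -3.2]
finger_gap: 0.052
gripper_force: 30.0
```

Run:
```python
from h import *
S=optics.get_image("scene")[60:300,120:440,::-1]
cv2.imwrite("pics/end.png",cv2.resize(S,(800,600),interpolation=cv2.INTER_CUBIC))
```

```text
(no output)
```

View pics/end.png

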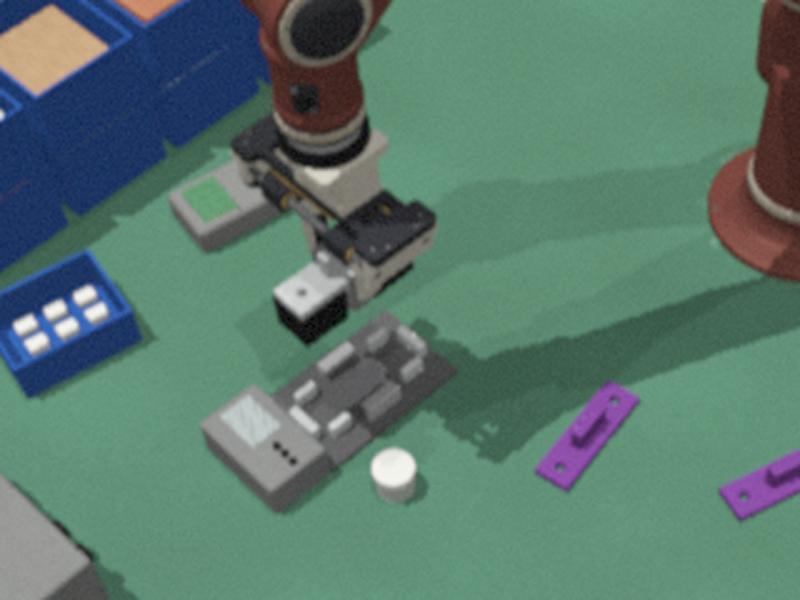

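The covered cassette hangs level in the fingers at about (315,300), clear of the empty dock, with its underside about 0.15 m up. The jar, meter, bin and purple plates in view look undisturbed. Handing in.

```bash
python3 -c "
from cell import r
print(r.sign_off())"
```

```text
the job is handed in; nothing more can be done
None
```

The cover was lowered flush over the pins and released; the cassette was then lifted out by its pinched catches and handed in at about 16 s, held level and still with its underside about 15 cm above the bench. The sign-off gave no verdict.

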